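# Level the gem scale

## Robot

A 7-joint arm with a two-finger parallel gripper is mounted at the origin on the work surface. World frame = base frame: x ahead of the robot, y to its left, z up, the work surface at z = 0. Lengths are in m, angles in rad, forces in N, time in s.
With the tool pointing down it reaches from about 0.4 to 0.85 m from the base axis. Payload 10.4 kg.
Tool frame: the origin (TCP) lies at the very end of the fingers, on their centre line; the grasp point (between the pads) lies env.grip_point_offset behind it (env.grip_point_offset is the distance from the TCP to the grasp point, in m); z points along the fingers, y is the line along which they close (so a half turn about z gives the same grasp; the last joint's range is limited). The gripper opens to 85 mm and grips with 20 to 120 N. Pads are 22 mm wide; open, the fingers measure 114 mm over their backs; the gripper's body (76 mm by 85 mm) begins 54 mm behind the grasp point. The pads swing forward as they close: fully open they stand 13 mm farther back than shut.
Start: joints at [1.099, 0.332, -0.065, 1.46, 0.022, 1.35, -0.088], TCP at [0.271, -0.563, 0.231] pointing down, gripper open.
Joint ranges: [-2.6, 2.6], [-0.5, 2.12], [-1.47, 1.34], [0.16, 2.42], [-1.27, 4.41], [0.06, 2.06], [-2.6, 2.6]. Speed limits (rad/s): [2.22, 2.22, 2.79, 2.79, 3.14, 3.14, 3.14].

## Interface

Orientations are given as a unit quaternion [w, x, y, z].
In Python, from plant import env gives the robot as it stands. The module is installed in compiled form; this text tells all that it offers.
- The arm moves only by the shell command python3 -m handwheel 'ROWS'. ROWS is JSON, a list of rows, each an object of numbers: "x", "y", "z": the shift along the tool's x, y, z as a fraction of full scale; "wx", "wy", "wz": the turn, a rotation vector about the tool's x, y, z as a fraction of full scale; "hand": the opening in per cent of the stroke, from 0 (shut) to 100 (fully open). In form: [{"x": .., "y": .., "z": .., "wx": .., "wy": .., "wz": .., "hand": ..}, ...]. A call has 1 to 10 rows; each row shifts and turns the commanded pose from where the row before left it, along the tool's axes as they then stand; what a row does not reach is not made up. Full scale, the value 1, is 60 mm for a shift and 6 degrees for a turn. A row lasts 1/8 s, in which the tool goes at most 62.5 mm and 10.7 degrees, less where a joint would pass 70% of its speed; a pose out of reach is approached as far as the arm can. A call with a number of a shift or a turn outside -1 to 1 is refused whole. A call with a gripper value outside its range is refused whole. The fingers move at their own pace and stop on an object; the grip force is fixed at half the most. Time passes only in rows, so rows that do not move let the fingers close. It gives the time, the measured TCP pose, the force, the opening and the grip force at its end, in the units of the state.
- env.get_obs(): the state, without advancing time (a new reading comes with each control period).
- env.read_camera(name): name is "scene" or "top"; returns a dict with "pixels" (400x640x3 uint8, red, green, blue), "K" (3x3 intrinsics, pixels), "xyz" and "rotation" of the camera in the world. Camera axes: x right, y up, looking along -z (the intrinsics and any distortion apply to the point x, -y, -z); pixel columns grow to the right and rows downward; lengths in m; the calibration is good to about 2 mm. A picture is of the moment at which its call begins. There is no depth.
- env.sign_off(): hands the job in; it is judged then, once.
Trained networks look in a picture, given as the dict that the camera call returned (one of the last four; its "shot" number tells which), for a name from the list of things; names that differ only in an ending like _2 or _b are one class to them, and where a whole thing is asked for, a point or a joint stands for the part that bears it (a point fixed in the world has none). Each returns a list of dicts, best first, with "score" (0 to 1); they miss things now and then, are a little off and sometimes report something else, mostly with a low value. They report only what shows in the picture. A call takes as long as a camera call.
- env.search_frame(picture, thing): "position" ([row, column] in pixels, amid what is visible of it).
- env.trace(picture, thing): "mask" (400x640 bool, what is visible of it) and "position" ([row, column] in pixels, amid what is visible of it).
The state is a dict: "clock": time; "qpos": joint angles; "dq": joint speeds; "joint_efforts": joint torques, N m; "tool_pos": TCP position; "orientation": TCP orientation; "ft_force": force on the tool from outside, world axes, zero at the start; "ft_torque": the same for the moment, N m; "finger_gap": finger opening in m; "grip_force": force on a finger pad.
Only numpy, scipy, OpenCV 4.12 (cv2) and the standard library are available. Lean on these libraries where they do the work, as an engineer would, in place of code of your own. Each camera call takes 0.05 s, during which the arm holds its last target. There are 200 camera calls.

## Task

The gem scale's platform is out of level. Turn the red and blue levelling knobs until the platform sits level in both directions, each bubble resting between the two black lines of its vial, then let go. Turn the knobs only: do not push on the platform or the scale, and leave the mallet, the jar and the soldering block where they are.

Things in the scene. Friction and masses are not known exactly. Their poses are not given: they have to be found in the camera images.
- stand: Fixed steel stand, 200 x 210 mm; origin on the bench under the platform's centre. The red knob is at its (-130, 0) mm, the blue at (0, -140) mm, each on a grey housing 50 x 50 mm, 52 mm high; the red one rides on a cradle that leans with the platform about x. Each knob has up to 0.4 rad of free play (slack) before it drives its screw, and stops 4 rad either side of level.
- platform: Aluminium platform 170 (x) x 190 (y) x 12 mm; origin at its pivot, centre of the underside, 38 mm above the bench. Tilts up to 0.1 rad about the stand's x and y. Its axes tilt with it: x away from the red knob, y away from the blue knob, z normal to the top; level = z vertical. A white scale with steel pan (top 81 mm above the bench) and two spirit vials (12 mm high) are fixed on it.
- knob_a (a point): Red round fluted knob, vertical axis, 45 mm diameter, from 56 to 102 mm above the bench. Point: on its axis, 85 mm up, where to grip. Clockwise from above raises the platform edge beside it (-x), anticlockwise lowers it: 0.025 rad of tilt about the stand's y per rad past the play (0.12 N m). Starts 1.5 to 3 rad on the low side from level.
- knob_b (a point): Blue round fluted knob, vertical axis, 45 mm diameter, from 56 to 102 mm above the bench. Point: on its axis, 85 mm up, where to grip. Clockwise from above raises the platform edge beside it (-y), anticlockwise lowers it: 0.025 rad of tilt about the stand's x per rad past the play (0.12 N m). Starts up to 2.7 rad either way from level.
- bubble_x_mid (a point): White bubble 16 mm long in the green vial lying along the platform's x; the point is its centre. It runs to the high side, 3 mm per 0.01 rad, at most 24 mm. Level is at platform x = 25 mm, midway between two black lines 21.4 mm apart. The red knob moves it.
- bubble_y_mid (a point): White bubble 16 mm long in the green vial lying along the platform's y; the point is its centre. It runs to the high side, 3 mm per 0.01 rad, at most 24 mm. Level is at platform y = 28 mm, midway between two black lines 21.4 mm apart. The blue knob moves it.
- mallet: Bystander: wooden mallet lying on the bench on the left, about 260 mm long; origin on its underside.
- jar: Bystander: lidded jar, 64 mm diameter, 85 mm tall, on the right; origin at the centre of its underside.
- solder_block: Bystander: black soldering block, 100 x 75 x 30 mm, on the right; origin at the centre of its underside.

How it is judged:
By the outcome, as a careful person would: the job done as asked, in the order asked, and still so for the second after the job is handed in, with the robot touching nothing.
It also fails if it takes over 67 s, if anything falls off the work surface, if the arm or the gripper's body presses on something with over 40 N, if the wrist force passes 120 N, or if a joint passes its speed limit or range.

## Working session

There is one attempt and no reset: what is moved stays moved. The work goes in short steps, Python scripts to look and compute and a shell command to move; the robot and the scene stay as the last step left them, time stands still between calls to the robot, and variables do not carry over. Pictures are saved under pics/ and viewed, at most 10 in all, crops included, and the job is handed in when it is done.

```bash
mkdir -p pics; cat > h.py <<'E'
import numpy as np, cv2
from plant import env
def ray(p,rc):
    K=np.array(p["K"]);R=np.array(p["rotation"]).reshape(3,3)
    d=np.linalg.inv(K)@np.array([rc[1],rc[0],1.]);d=R@np.array([d[0],-d[1],-d[2]])
    return np.array(p["xyz"]),d
def at(p,rc,z):
    o,d=ray(p,rc);return o+d*(z-o[2])/d[2]
def proj(p,X):
    K=np.array(p["K"]);R=np.array(p["rotation"]).reshape(3,3)
    c=R.T@(np.array(X)-p["xyz"]);u=K@np.array([c[0],-c[1],-c[2]]);return u[1]/u[2],u[0]/u[2]
def save(p,n,crop=None,s=1):
    im=p["pixels"][:,:,::-1]
    if crop: im=im[crop[0]:crop[1],crop[2]:crop[3]]
    cv2.imwrite("pics/"+n,cv2.resize(im,None,fx=s,fy=s,interpolation=cv2.INTER_CUBIC))
E
python3 - <<'E'
from h import *
np.set_printoptions(precision=4,suppress=True)
o=env.get_obs();print({k:o[k] for k in("clock","tool_pos","orientation","finger_gap","ft_force")},env.grip_point_offset)
ims=[]
for c in("top","scene"):
    p=env.read_camera(c);ims.append(p["pixels"][:,:,::-1]);print(c,p["xyz"],p["rotation"],p["K"], [k for k in p])
    save(p,c+"0.png")
    for t,z in(("knob_a",.085),("knob_b",.085),("bubble_x_mid",.06),("bubble_y_mid",.06),("platform",.05),("stand",.03),("mallet",.02),("jar",.085),("solder_block",.03)):
        for r in env.search_frame(p,t)[:2]: print(t,r["score"],np.array(r["position"]),at(p,r["position"],z))
E
```

```text
{'clock': 0.0, 'tool_pos': array([ 0.271 , -0.5628,  0.2305]), 'orientation': array([-0.0007,  0.9749,  0.2225, -0.0002]), 'finger_gap': 0.08548702367941058, 'ft_force': array([ 0.2575, -0.2129, -0.8709])} 0.0187
top [0.4329 0.0001 1.0099] [ 0.7158  0.0461 -0.0363 -0.6958] [[392.402    0.     320.1078]
 [  0.     392.402  198.9902]
 [  0.       0.       1.    ]] ['pixels', 'K', 'xyz', 'rotation', 'shot']Traceback (most recent call last):
  File "<stdin>", line 9, in <module>
  File "h.py", line 8, in at
    o,d=ray(p,rc);return o+d*(z-o[2])/d[2]
        ~~~^^^^^^
  File "h.py", line 4, in ray
    K=np.array(p["K"]);R=np.array(p["rotation"]).reshape(3,3)
                         ~~~~~~~~~~~~~~~~~~~~~~~~~~~~~~~^^^^^
ValueError: cannot reshape array of size 4 into shape (3,3)
```

View pics/top0.png

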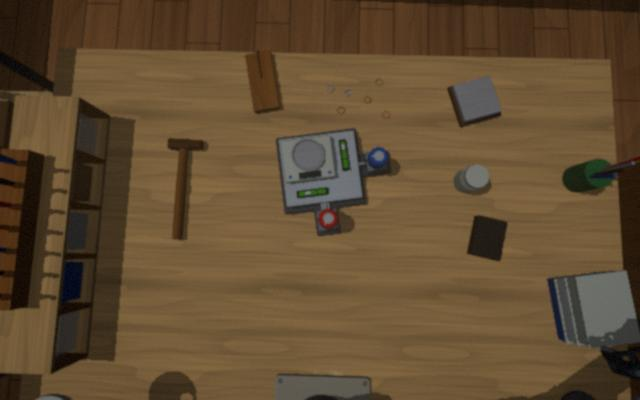

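The top view shows the stand at about (row 172, col 320), with the red knob at (218, 328) and the blue one at (158, 377). The rotation is a quaternion, so I'll fix the helper.

```bash
sed -i 's/R=np.array(p\["rotation"\]).reshape(3,3)/R=rot(p["rotation"])/; s/^def ray/from scipy.spatial.transform import Rotation\ndef rot(q): return Rotation.from_quat(np.r_[q[1:],q[0]]).as_matrix()\ndef ray/' h.py
python3 - <<'E'
from h import *
np.set_printoptions(precision=4,suppress=True)
for c in("top","scene"):
    p=env.read_camera(c);print(c,p["xyz"])
    save(p,c+"0.png")
    for t,z in(("knob_a",.102),("knob_b",.102),("bubble_x_mid",.06),("bubble_y_mid",.06),("platform",.05),("stand",.03),("mallet",.02),("jar",.085),("solder_block",.03)):
        for r in env.search_frame(p,t)[:2]: print(t,round(r["score"],2),np.array(r["position"]),at(p,r["position"],z))
E
```

```text
top [0.4329 0.0001 1.0099]
knob_a 0.72 [216.6 328.4] [ 0.4986 -0.0061  0.102 ]
knob_a 0.54 [157.2 375.7] [ 0.6418 -0.1137  0.102 ]
knob_b 0.72 [216.6 328.4] [ 0.4986 -0.0061  0.102 ]
knob_b 0.54 [157.2 375.7] [ 0.6418 -0.1137  0.102 ]
bubble_x_mid 0.71 [176.4 470.5] [ 0.6097 -0.3507  0.06  ]
platform 0.68 [166.4 323. ] [0.6269 0.0103 0.05  ]
platform 0.48 [236.2 487.3] [ 0.4656 -0.3926  0.05  ]
stand 0.6 [171.4 326. ] [0.6183 0.0025 0.03  ]
mallet 0.8 [177.4 180. ] [0.5946 0.3769 0.02  ]
jar 0.31 [175.5 177.6] [0.5884 0.3582 0.085 ]
solder_block 0.66 [239.1 487.7] [ 0.4592 -0.4016  0.03  ]
scene [ 1.3603 -0.1457  0.8932]
knob_a 0.73 [239.9 284. ] [ 0.6743 -0.1189  0.102 ]
knob_a 0.55 [194. 321.] [ 0.5245 -0.0061  0.102 ]
knob_b 0.73 [239.9 284. ] [ 0.6743 -0.1189  0.102 ]
knob_b 0.55 [194. 321.] [ 0.5245 -0.0061  0.102 ]
platform 0.68 [237.3 333.7] [0.6368 0.0117 0.05  ]
platform 0.29 [241.5 285.5] [ 0.6351 -0.1138  0.05  ]
stand 0.81 [243.8 326. ] [ 0.6394 -0.0084  0.03  ]
stand 0.19 [241.2 284.1] [ 0.6164 -0.1166  0.03  ]
mallet 0.87 [236.3 460.9] [0.6516 0.3599 0.02  ]
solder_block 0.71 [214.5 177.6] [ 0.481  -0.4024  0.03  ]
solder_block 0.24 [241.2 324.7] [ 0.6301 -0.0104  0.03  ]
```

View pics/scene0.png

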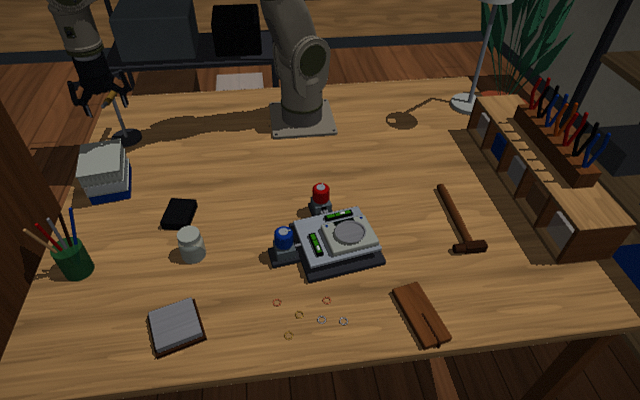

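Scene view: red knob at (194, 321), blue at (240, 284), mallet right and jar left, with the stand clear on both sides. I'll zoom in on the top view and locate the knobs and bubbles by colour.

```bash
cat >> h.py <<'E'
from scipy.optimize import least_squares
def masks(p):
    im=p["pixels"].astype(int);r,g,b=im[...,0],im[...,1],im[...,2]
    roi=np.zeros(r.shape,bool)
    roi[(slice(110,250) if p["xyz"][0]<.9 else slice(170,290)),250:410]=1
    return dict(red=roi&(r>100)&(r>2*g)&(r>2*b),blue=roi&(b>80)&(b>1.7*r)&(b>1.3*g),green=roi&(g>50)&(g>1.5*r)&(g>1.5*b))
E
python3 - <<'E'
from h import *
np.set_printoptions(precision=4,suppress=True)
P=[env.read_camera("top"),env.read_camera("scene")]
for n in("red","blue"):
    A=[];
    C=[]
    for p in P:
        m=masks(p)[n];l,k,s,c=cv2.connectedComponentsWithStats(m.astype(np.uint8));i=1+s[1:,4].argmax()
        hull=cv2.convexHull(np.argwhere(k==i)[:,::-1].astype(np.int32));M=cv2.moments(hull)
        rc=np.array([M["m01"]/M["m00"],M["m10"]/M["m00"]]);C.append(rc)
        print(n,s[i],rc,at(p,rc,.085))
    f=lambda X:np.ravel([np.array(proj(p,X))-c for p,c in zip(P,C)])
    s=least_squares(f,[.55,0,.08]);print("tri",s.x,s.fun)
save(P[0],"topz.png",(118,245,265,405),5);save(P[1],"scz.png",(175,290,255,395),5)
E
```

```text
red [319 210  17  17 114] [217.9559 327.2206] [ 0.4965 -0.0036  0.085 ]
red [314 183  15  11  78] [187.7982 321.155 ] [0.4815 0.001  0.085 ]
tri [ 0.4957 -0.0026  0.0983] [-0.0701 -0.3759 -0.0071 -0.4524]
blue [369 148  18  17 124] [155.9313 377.8849] [ 0.6489 -0.1211  0.085 ]
blue [276 226  17  14 111] [232.4193 283.765 ] [ 0.6348 -0.1168  0.085 ]
tri [ 0.646  -0.1184  0.0979] [-0.0698 -0.4326 -0.037  -0.4594]
```

View pics/topz.png

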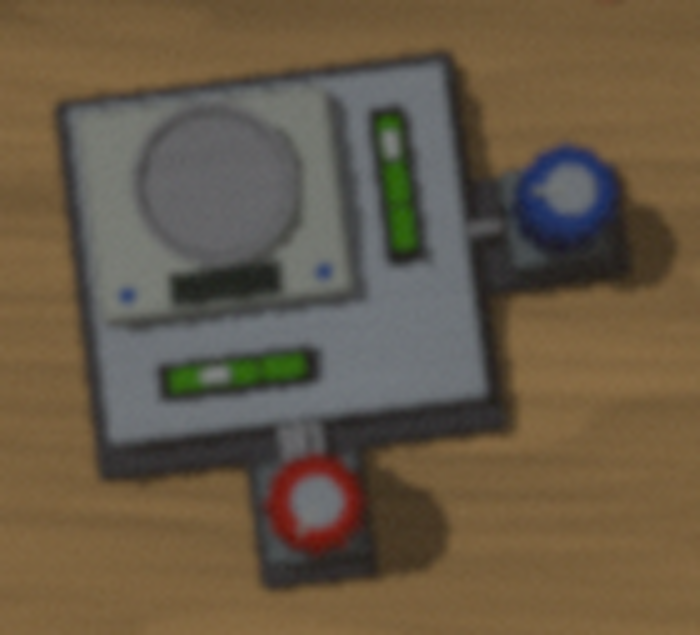

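View pics/scz.png

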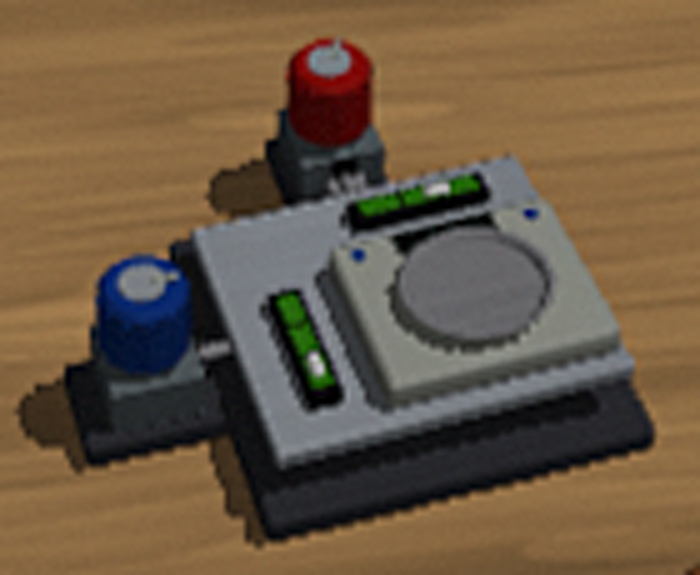

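Both vials read high on +x and +y, so both knobs need clockwise turns. I'll fit the stand pose with a knob-cylinder silhouette model and read the bubbles from it.

```bash
cat >> h.py <<'E'
RX=lambda a:Rotation.from_euler("x",a).as_matrix()
th=np.linspace(0,2*np.pi,24,endpoint=False)
CYL=np.array([[.0225*np.cos(t),.0225*np.sin(t),z] for z in(.056,.102) for t in th])
def knobs(s):  # s = x,y,yaw,phi -> (points red, points blue)
    Z=Rotation.from_euler("z",s[2]).as_matrix();T=np.array([s[0],s[1],0]);pv=np.array([0,0,.038])
    a=(CYL+[-.13,0,0]-pv)@RX(s[3]).T+pv;b=CYL+[0,-.14,0]
    return a@Z.T+T,b@Z.T+T
def box(uv): return np.r_[uv.min(0),uv.max(0)]
E
cat > fit.py <<'E'
from h import *
np.set_printoptions(precision=4,suppress=True)
P=[env.read_camera("top"),env.read_camera("scene")]
ob=[]
for p in P:
    im=p["pixels"].astype(int)
    for n,c in(("red",0),("blue",2)):
        o=[i for i in range(3) if i!=c]
        r0,c0={"top":{"red":(217,328),"blue":(157,377)},"scene":{"red":(194,321),"blue":(238,284)}}["top" if p is P[0] else "scene"][n]
        m=(im[...,c]>1.35*im[...,o[0]])&(im[...,c]>1.35*im[...,o[1]])&(im[...,c]>35)
        w=np.zeros_like(m);w[r0-20:r0+21,c0-16:c0+17]=1
        l,k,s,_=cv2.connectedComponentsWithStats((m&w).astype(np.uint8));i=1+s[1:,4].argmax()
        q=np.argwhere(k==i);b=np.r_[q.min(0)-.5,q.max(0)+.5];ob.append(b);print(n,b)
f=lambda s:np.ravel([box(np.array([proj(p,X) for X in kn]))-ob[2*j+i] for j,p in enumerate(P) for i,kn in enumerate(knobs(np.r_[s,.04]))])
s=least_squares(f,[.62,.01,.15],loss="soft_l1");print("stand",s.x,f(s.x).reshape(4,4))
for kn in knobs(np.r_[s.x,.04]): print("knob axis mid, top",kn.mean(0),kn[24:].mean(0))
E
python3 fit.py
```

```text
red [207.5 316.5 229.5 338.5]
blue [147.5 367.5 166.5 387.5]
red [181.5 310.5 204.5 329.5]
blue [225.5 273.5 249.5 292.5]
stand [0.6237 0.0184 0.1599] [[ 0.6844  1.2712 -1.1358 -1.0489]
 [-1.2717 -0.7392  2.0857  0.3385]
 [-0.0963  1.2271  0.0133 -1.2857]
 [-0.8731 -0.0129  0.8165 -0.2487]]
knob axis mid, top [ 0.4957 -0.004   0.079 ] [ 0.4958 -0.0049  0.1019]
knob axis mid, top [ 0.646  -0.1199  0.079 ] [ 0.646  -0.1199  0.102 ]
```

Blue knob is at (0.646, -0.120) and red at (0.496, -0.004). They sit 190 mm apart against 191 nominal, so the fit holds. I'll move above blue.

```bash
python3 -m handwheel '[{"x":0.88,"y":-0.39,"hand":100},{"x":0.88,"y":-0.39,"hand":100},{"x":0.88,"y":-0.39,"hand":100},{"x":0.88,"y":-0.39,"hand":100},{"x":0.88,"y":-0.39,"hand":100},{"x":0.88,"y":-0.39,"hand":100},{"x":0.88,"y":-0.39,"hand":100},{"x":0.88,"y":-0.39,"hand":100},{"x":0.88,"y":-0.39,"hand":100},{"x":0.88,"y":-0.39,"hand":100}]'
cat > rel.py <<'E'
import sys
from h import *
np.set_printoptions(precision=4,suppress=True)
o=env.get_obs();R=rot(o["orientation"]);t=np.array(eval(sys.argv[1])) if len(sys.argv)>1 else o["tool_pos"]
print("t",o["clock"],"pos",o["tool_pos"],"q",o["qpos"],"gap",o["finger_gap"])
print("tool x ang",np.arctan2(R[1,0],R[0,0]),"tilt",R[:,2],"shift(units of 60mm)",R.T@(t-o["tool_pos"])/.06)
E
python3 rel.py '[.646,-.12,.066]'
```

```text
t 1.3 pos [ 0.2712 -0.5631  0.2313] q [ 1.0994  0.3322 -0.0647  1.4601  0.0216  1.3499 -0.0885] gap 0.08529776208090979
tool x ang 0.4488133981968003 tilt [ 0.0001 -0.0001 -1.    ] shift(units of 60mm) [ 8.8318 -3.9438  2.7558]invalid input at $[0]: expected keys x, y, z, wx, wy, wz, hand
```

```bash
python3 -m handwheel '[{"x":0.88,"y":-0.39,"z":0,"wx":0,"wy":0,"wz":0,"hand":100},{"x":0.88,"y":-0.39,"z":0,"wx":0,"wy":0,"wz":0,"hand":100},{"x":0.88,"y":-0.39,"z":0,"wx":0,"wy":0,"wz":0,"hand":100},{"x":0.88,"y":-0.39,"z":0,"wx":0,"wy":0,"wz":0,"hand":100},{"x":0.88,"y":-0.39,"z":0,"wx":0,"wy":0,"wz":0,"hand":100},{"x":0.88,"y":-0.39,"z":0,"wx":0,"wy":0,"wz":0,"hand":100},{"x":0.88,"y":-0.39,"z":0,"wx":0,"wy":0,"wz":0,"hand":100},{"x":0.88,"y":-0.39,"z":0,"wx":0,"wy":0,"wz":0,"hand":100},{"x":0.88,"y":-0.39,"z":0,"wx":0,"wy":0,"wz":0,"hand":100},{"x":0.88,"y":-0.39,"z":0,"wx":0,"wy":0,"wz":0,"hand":100}]'; python3 rel.py '[.646,-.12,.066]'
```

```text
clock: 2.55
tool_pos: [0.6464, -0.122, 0.2315]
orientation: [0.0, 0.975, 0.222, 0.0]
ft_force: [-0.2, -1.0, 0.3]
finger_gap: 0.0853
grip_force: 0.0
t 2.55 pos [ 0.6464 -0.122   0.2315] q [ 0.3838  0.4302 -0.3705  1.3488  0.1545  1.3903 -1.106 ] gap 0.08527237731465494
tool x ang 0.4482725806136165 tilt [ 0.0004 -0.0004 -1.    ] shift(units of 60mm) [ 0.0072 -0.0338  2.7581]
```

```bash
python3 -m handwheel '[{"x":0,"y":-0.03,"z":0,"wx":0,"wy":0,"wz":-1,"hand":100},{"x":0,"y":0,"z":0,"wx":0,"wy":0,"wz":-1,"hand":100},{"x":0,"y":0,"z":0,"wx":0,"wy":0,"wz":-1,"hand":100},{"x":0,"y":0,"z":0,"wx":0,"wy":0,"wz":-1,"hand":100},{"x":0,"y":0,"z":0,"wx":0,"wy":0,"wz":-1,"hand":100},{"x":0,"y":0,"z":0,"wx":0,"wy":0,"wz":-1,"hand":100},{"x":0,"y":0,"z":0,"wx":0,"wy":0,"wz":-1,"hand":100},{"x":0,"y":0,"z":0,"wx":0,"wy":0,"wz":-1,"hand":100},{"x":0,"y":0,"z":0,"wx":0,"wy":0,"wz":-1,"hand":100},{"x":0,"y":0,"z":0,"wx":0,"wy":0,"wz":-1,"hand":100}]'; python3 rel.py '[.646,-.12,.066]'
```

```text
clock: 3.8
tool_pos: [0.6446, -0.1217, 0.2313]
orientation: [0.0, 0.732, 0.681, -0.0]
ft_force: [-0.4, -0.5, -0.3]
finger_gap: 0.0854
grip_force: 0.0
t 3.8 pos [ 0.6446 -0.1217  0.2313] q [ 0.5     0.4531 -0.5374  1.3469  0.2294  1.403  -0.1023] gap 0.08538105759963346
tool x ang 1.4992833381805424 tilt [-0.     -0.0001 -1.    ] shift(units of 60mm) [0.0301 0.0214 2.7548]
```

```bash
python3 -m handwheel '[{"x":0.03,"y":0.02,"z":0.25,"wx":0,"wy":0,"wz":-1,"hand":100},{"x":0,"y":0,"z":0.3,"wx":0,"wy":0,"wz":-1,"hand":100},{"x":0,"y":0,"z":0.3,"wx":0,"wy":0,"wz":-1,"hand":100},{"x":0,"y":0,"z":0.3,"wx":0,"wy":0,"wz":-1,"hand":100},{"x":0,"y":0,"z":0.3,"wx":0,"wy":0,"wz":-1,"hand":100},{"x":0,"y":0,"z":0.3,"wx":0,"wy":0,"wz":-1,"hand":100},{"x":0,"y":0,"z":0.3,"wx":0,"wy":0,"wz":-1,"hand":100},{"x":0,"y":0,"z":0.3,"wx":0,"wy":0,"wz":-1,"hand":100},{"x":0,"y":0,"z":0.3,"wx":0,"wy":0,"wz":-0.5,"hand":100},{"x":0,"y":0,"z":0.1,"wx":0,"wy":0,"wz":0,"hand":100}]'; python3 rel.py '[.646,-.12,.066]'
python3 - <<'E'
from h import *
p=env.read_camera("top");q=env.read_camera("scene")
a=cv2.resize(p["pixels"][118:245,265:405],None,fx=3,fy=3,interpolation=2);b=cv2.resize(q["pixels"][165:292,255:395],None,fx=3,fy=3,interpolation=2)
cv2.imwrite("pics/g1.png",np.hstack([a,b])[...,::-1])
E
```

```text
clock: 5.05
tool_pos: [0.6453, -0.1201, 0.0651]
orientation: [-0.001, 0.369, 0.929, -0.0]
ft_force: [-0.2, -0.1, 0.8]
finger_gap: 0.0858
grip_force: 0.0
t 5.05 pos [ 0.6453 -0.1201  0.0651] q [ 0.5836  0.6234 -0.6506  1.5169  0.3996  1.1388  0.6691] gap 0.08580739023944471
tool x ang 2.385469915730869 tilt [-0.0017  0.0003 -1.    ] shift(units of 60mm) [-0.008   0.0088 -0.0147]
```

View pics/g1.png

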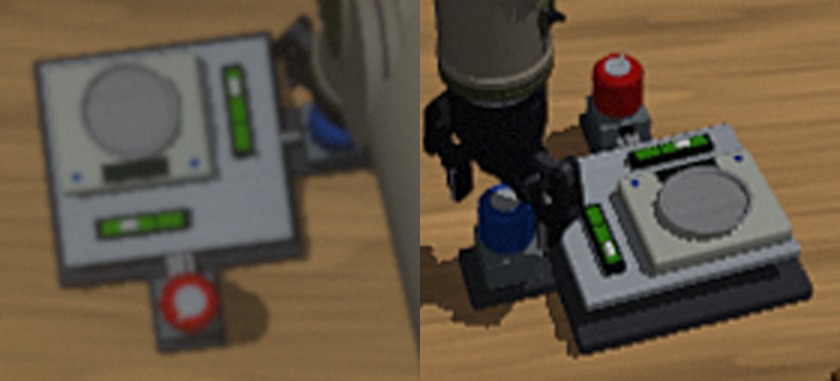

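The gripper straddles the blue knob cleanly and both vials stay visible. I'll grip, then measure the bubbles relative to their vial ends.

```bash
python3 -m handwheel '[{"x":0,"y":0,"z":0,"wx":0,"wy":0,"wz":0,"hand":0},{"x":0,"y":0,"z":0,"wx":0,"wy":0,"wz":0,"hand":0},{"x":0,"y":0,"z":0,"wx":0,"wy":0,"wz":0,"hand":0},{"x":0,"y":0,"z":0,"wx":0,"wy":0,"wz":0,"hand":0},{"x":0,"y":0,"z":0,"wx":0,"wy":0,"wz":0,"hand":0},{"x":0,"y":0,"z":0,"wx":0,"wy":0,"wz":0,"hand":0}]'
cat > bub.py <<'E'
from h import *
np.set_printoptions(precision=3,suppress=True)
S=np.array([.6237,.0184]);c,s=np.cos(.1599),np.sin(.1599)
st=lambda X:np.array([[c,s],[-s,c]])@(X[:2]-S)*1000   # world -> stand mm
for cam in("top","scene"):
  p=env.read_camera(cam);im=p["pixels"].astype(float);r,g,b=[im[...,i] for i in range(3)]
  m=masks(p)["green"].astype(np.uint8)
  m=cv2.morphologyEx(m,cv2.MORPH_CLOSE,np.ones((9,9)))
  n,k,st_,_=cv2.connectedComponentsWithStats(m)
  for i in range(1,n):
    if st_[i,4]<40: continue
    q=np.argwhere(k==i).astype(float)
    X=np.array([st(at(p,x,.060)) for x in q])
    ax=int(np.ptp(X[:,0])<np.ptp(X[:,1]))
    mid0=(X[:,ax].min()+X[:,ax].max())/2
    qi=q.astype(int);G=g[qi[:,0],qi[:,1]];w=np.clip((r+b)[qi[:,0],qi[:,1]]/2-.55*G,0,None)*(G>60)
    bb=(X*w[:,None]).sum(0)/w.sum()
    print(cam,"xy"[ax],"vial",X.min(0),X.max(0),"mid",round(mid0,1),"bubble",bb,"disp mm",round(bb[ax]-mid0,1))
E
python3 bub.py
```

```text
clock: 5.9
tool_pos: [0.6463, -0.12, 0.0674]
orientation: [0.001, 0.369, 0.929, -0.0]
ft_force: [-1.6, -0.5, 5.6]
finger_gap: 0.0434
grip_force: 60.4
top x vial [ -9.435 -69.415] [ 57.43  -57.234] mid 24.0 bubble [ 42.672 -63.824] disp mm 18.7
top y vial [-65.889  -5.807] [-53.894  59.075] mid 26.6 bubble [-59.363  37.445] disp mm 10.8
scene y vial [-63.286  -6.175] [-50.501  61.392] mid 27.6 bubble [-58.315  38.27 ] disp mm 10.7
scene x vial [ -7.331 -68.078] [ 55.536 -55.923] mid 24.1 bubble [ 40.06  -61.088] disp mm 16.0
```

Gripped at 43.4 mm gap. The y bubble is off by 10.8 mm, so blue needs about 1.44 rad clockwise plus play.

```bash
python3 -m handwheel '[{"x":0,"y":0,"z":0,"wx":0,"wy":0,"wz":1,"hand":0},{"x":0,"y":0,"z":0,"wx":0,"wy":0,"wz":1,"hand":0},{"x":0,"y":0,"z":0,"wx":0,"wy":0,"wz":1,"hand":0},{"x":0,"y":0,"z":0,"wx":0,"wy":0,"wz":1,"hand":0},{"x":0,"y":0,"z":0,"wx":0,"wy":0,"wz":1,"hand":0},{"x":0,"y":0,"z":0,"wx":0,"wy":0,"wz":1,"hand":0},{"x":0,"y":0,"z":0,"wx":0,"wy":0,"wz":1,"hand":0},{"x":0,"y":0,"z":0,"wx":0,"wy":0,"wz":1,"hand":0},{"x":0,"y":0,"z":0,"wx":0,"wy":0,"wz":1,"hand":0},{"x":0,"y":0,"z":0,"wx":0,"wy":0,"wz":0,"hand":0}]'; python3 bub.py
```

```text
clock: 7.25
tool_pos: [0.6451, -0.1205, 0.0673]
orientation: [-0.0, 0.751, 0.66, -0.001]
ft_force: [-8.7, -0.9, 10.6]
finger_gap: 0.0435
grip_force: 61.0
top x vial [-11.257 -69.401] [ 57.43  -57.167] mid 23.1 bubble [ 43.43  -62.961] disp mm 20.3
top y vial [-65.889  -5.807] [-53.894  59.075] mid 26.6 bubble [-59.7    34.223] disp mm 7.6
scene y vial [-62.511  -5.918] [-50.501  60.105] mid 27.1 bubble [-56.672  33.73 ] disp mm 6.6
scene x vial [ -7.331 -67.56 ] [ 54.828 -55.781] mid 23.7 bubble [ 39.58  -60.437] disp mm 15.8
```

```bash
python3 -m handwheel '[{"x":0,"y":0,"z":0,"wx":0,"wy":0,"wz":1,"hand":0},{"x":0,"y":0,"z":0,"wx":0,"wy":0,"wz":1,"hand":0},{"x":0,"y":0,"z":0,"wx":0,"wy":0,"wz":1,"hand":0},{"x":0,"y":0,"z":0,"wx":0,"wy":0,"wz":1,"hand":0},{"x":0,"y":0,"z":0,"wx":0,"wy":0,"wz":1,"hand":0},{"x":0,"y":0,"z":0,"wx":0,"wy":0,"wz":1,"hand":0},{"x":0,"y":0,"z":0,"wx":0,"wy":0,"wz":1,"hand":0},{"x":0,"y":0,"z":0,"wx":0,"wy":0,"wz":1,"hand":0},{"x":0,"y":0,"z":0,"wx":0,"wy":0,"wz":1,"hand":0},{"x":0,"y":0,"z":0,"wx":0,"wy":0,"wz":0,"hand":0}]'; python3 bub.py
python3 - <<'E'
from h import *
p=env.read_camera("top");q=env.read_camera("scene")
a=cv2.resize(p["pixels"][123:205,285:355],None,fx=5,fy=5,interpolation=2);b=cv2.resize(q["pixels"][195:277,285:370],None,fx=5,fy=5,interpolation=2)
cv2.imwrite("pics/g2.png",np.hstack([a,b])[...,::-1])
E
```

```text
clock: 8.6
tool_pos: [0.6441, -0.1197, 0.0672]
orientation: [-0.0, 0.969, 0.247, -0.002]
ft_force: [-14.4, 0.6, 14.1]
finger_gap: 0.0438
grip_force: 61.4
top x vial [ -9.435 -68.713] [ 57.43 -56.17] mid 24.0 bubble [ 42.931 -62.517] disp mm 18.9
top y vial [-65.889  -5.482] [-54.172  61.192] mid 27.9 bubble [-60.497  27.817] disp mm -0.0
scene y vial [-61.956  -4.753] [-50.168  60.105] mid 27.7 bubble [-55.584  27.166] disp mm -0.5
scene x vial [-10.644 -66.584] [ 53.195 -54.785] mid 21.3 bubble [ 38.908 -59.914] disp mm 17.6
```

View pics/g2.png

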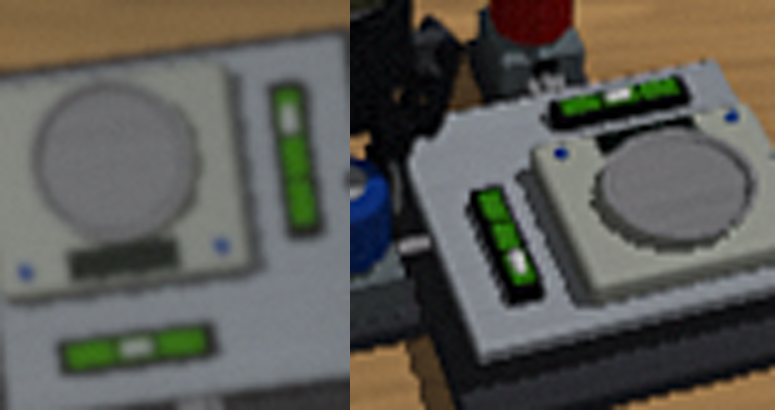

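The y bubble (345, 137 in the left crop) is centred between its lines. The x bubble is still high. I'll release blue and rise.

```bash
python3 -m handwheel '[{"x":0,"y":0,"z":0,"wx":0,"wy":0,"wz":0,"hand":100},{"x":0,"y":0,"z":0,"wx":0,"wy":0,"wz":0,"hand":100},{"x":0,"y":0,"z":0,"wx":0,"wy":0,"wz":0,"hand":100},{"x":0,"y":0,"z":0,"wx":0,"wy":0,"wz":0,"hand":100},{"x":0,"y":0,"z":-0.4,"wx":0,"wy":0,"wz":0,"hand":100},{"x":0,"y":0,"z":-0.6,"wx":0,"wy":0,"wz":0,"hand":100},{"x":0,"y":0,"z":-0.6,"wx":0,"wy":0,"wz":0,"hand":100},{"x":0,"y":0,"z":-0.3,"wx":0,"wy":0,"wz":0,"hand":100},{"x":0,"y":0,"z":0,"wx":0,"wy":0,"wz":0,"hand":100}]'; python3 rel.py '[.4945,-.0025,.066]'; python3 bub.py
```

```text
clock: 9.93
tool_pos: [0.6465, -0.1199, 0.1811]
orientation: [0.0, 0.969, 0.248, 0.001]
ft_force: [0.4, -0.5, -0.1]
finger_gap: 0.0854
grip_force: 0.0
t 9.925 pos [ 0.6465 -0.1199  0.1811] q [ 0.3385  0.4489 -0.3061  1.422   0.1368  1.2896 -1.0465] gap 0.08543046382090959
tool x ang 0.5011217502485403 tilt [ 0.0018 -0.0004 -1.    ] shift(units of 60mm) [-1.2841 -2.9355  1.9124]
top x vial [ -9.435 -69.052] [ 57.762 -56.478] mid 24.2 bubble [ 42.747 -62.519] disp mm 18.6
top y vial [-66.116  -5.807] [-54.172  61.192] mid 27.7 bubble [-59.679  26.172] disp mm -1.5
scene y vial [-61.956  -4.753] [-50.168  60.105] mid 27.7 bubble [-55.724  25.758] disp mm -1.9
scene x vial [-10.644 -66.584] [ 53.195 -54.785] mid 21.3 bubble [ 38.916 -59.905] disp mm 17.6
```

```bash
python3 -m handwheel '[{"x":-0.32,"y":-0.73,"z":0,"wx":0,"wy":0,"wz":0,"hand":100},{"x":-0.32,"y":-0.73,"z":0,"wx":0,"wy":0,"wz":0,"hand":100},{"x":-0.32,"y":-0.73,"z":0,"wx":0,"wy":0,"wz":0,"hand":100},{"x":-0.32,"y":-0.74,"z":0,"wx":0,"wy":0,"wz":0,"hand":100},{"x":0,"y":0,"z":0,"wx":0,"wy":0,"wz":-1,"hand":100},{"x":0,"y":0,"z":0,"wx":0,"wy":0,"wz":-1,"hand":100},{"x":0,"y":0,"z":0,"wx":0,"wy":0,"wz":-1,"hand":100},{"x":0,"y":0,"z":0,"wx":0,"wy":0,"wz":-1,"hand":100},{"x":0,"y":0,"z":0,"wx":0,"wy":0,"wz":-1,"hand":100},{"x":0,"y":0,"z":0,"wx":0,"wy":0,"wz":-1,"hand":100}]' >/dev/null;  python3 -m handwheel '[{"x":0,"y":0,"z":0,"wx":0,"wy":0,"wz":-1,"hand":100},{"x":0,"y":0,"z":0,"wx":0,"wy":0,"wz":-1,"hand":100},{"x":0,"y":0,"z":0,"wx":0,"wy":0,"wz":-1,"hand":100},{"x":0,"y":0,"z":0,"wx":0,"wy":0,"wz":-1,"hand":100},{"x":0,"y":0,"z":0,"wx":0,"wy":0,"wz":-1,"hand":100},{"x":0,"y":0,"z":0,"wx":0,"wy":0,"wz":-1,"hand":100},{"x":0,"y":0,"z":0,"wx":0,"wy":0,"wz":-1,"hand":100},{"x":0,"y":0,"z":0,"wx":0,"wy":0,"wz":-1,"hand":100},{"x":0,"y":0,"z":0,"wx":0,"wy":0,"wz":-1,"hand":100},{"x":0,"y":0,"z":0,"wx":0,"wy":0,"wz":-1,"hand":100}]' ; python3 rel.py '[.4945,-.0025,.066]'
```

```text
clock: 12.52
tool_pos: [0.4932, -0.0027, 0.1786]
orientation: [-0.001, 0.462, 0.887, -0.0]
ft_force: [0.0, -0.1, -0.1]
finger_gap: 0.0853
grip_force: 0.0
t 12.525 pos [ 0.4932 -0.0027  0.1786] q [ 0.3816  0.116  -0.4956  1.8471  0.0585  1.1956  0.4764] gap 0.0853113046380595
tool x ang 2.179993618996468 tilt [-0.0026  0.0003 -1.    ] shift(units of 60mm) [-0.0131  0.0227  1.8768]
```

```bash
python3 -m handwheel '[{"x":-0.01,"y":0.02,"z":0.2,"wx":0,"wy":0,"wz":-1,"hand":100},{"x":0,"y":0,"z":0.3,"wx":0,"wy":0,"wz":-1,"hand":100},{"x":0,"y":0,"z":0.3,"wx":0,"wy":0,"wz":-1,"hand":100},{"x":0,"y":0,"z":0.3,"wx":0,"wy":0,"wz":-1,"hand":100},{"x":0,"y":0,"z":0.3,"wx":0,"wy":0,"wz":-1,"hand":100},{"x":0,"y":0,"z":0.3,"wx":0,"wy":0,"wz":-1,"hand":100},{"x":0,"y":0,"z":0.15,"wx":0,"wy":0,"wz":0,"hand":100},{"x":0,"y":0,"z":0,"wx":0,"wy":0,"wz":0,"hand":100}]' ; python3 rel.py '[.4945,-.0025,.066]'
python3 - <<'E'
from h import *
p=env.read_camera("top");q=env.read_camera("scene")
a=cv2.resize(p["pixels"][118:245,265:405],None,fx=3,fy=3,interpolation=2);b=cv2.resize(q["pixels"][165:292,255:395],None,fx=3,fy=3,interpolation=2)
cv2.imwrite("pics/g3.png",np.hstack([a,b])[...,::-1])
E
```

```text
clock: 13.52
tool_pos: [0.4946, -0.0024, 0.0683]
orientation: [-0.001, 0.169, 0.986, -0.0]
ft_force: [0.5, -1.2, -0.8]
finger_gap: 0.0853
grip_force: 0.0
t 13.525 pos [ 0.4946 -0.0024  0.0683] q [ 0.3997  0.2596 -0.5376  1.9539  0.1592  0.9714  1.0183] gap 0.08532784657207321
tool x ang 2.8026999799553574 tilt [-0.0021  0.0003 -1.    ] shift(units of 60mm) [ 0.0015 -0.0028  0.0387]
```

View pics/g3.png

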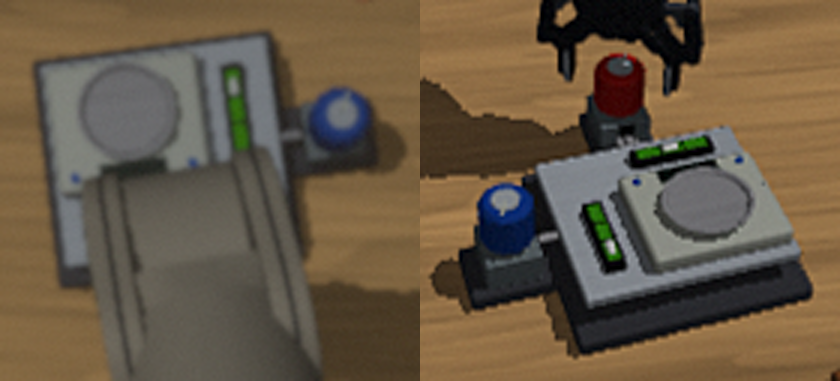

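The fingers straddle the red knob and the scene camera sees both vials. I'll grip and turn it.

```bash
python3 -m handwheel '[{"x":0,"y":0,"z":0,"wx":0,"wy":0,"wz":0,"hand":0},{"x":0,"y":0,"z":0,"wx":0,"wy":0,"wz":0,"hand":0},{"x":0,"y":0,"z":0,"wx":0,"wy":0,"wz":0,"hand":0},{"x":0,"y":0,"z":0,"wx":0,"wy":0,"wz":0,"hand":0},{"x":0,"y":0,"z":0,"wx":0,"wy":0,"wz":0,"hand":0},{"x":0,"y":0,"z":0,"wx":0,"wy":0,"wz":0,"hand":0}]' ; python3 -m handwheel '[{"x":0,"y":0,"z":0,"wx":0,"wy":0,"wz":1,"hand":0},{"x":0,"y":0,"z":0,"wx":0,"wy":0,"wz":1,"hand":0},{"x":0,"y":0,"z":0,"wx":0,"wy":0,"wz":1,"hand":0},{"x":0,"y":0,"z":0,"wx":0,"wy":0,"wz":1,"hand":0},{"x":0,"y":0,"z":0,"wx":0,"wy":0,"wz":1,"hand":0},{"x":0,"y":0,"z":0,"wx":0,"wy":0,"wz":1,"hand":0},{"x":0,"y":0,"z":0,"wx":0,"wy":0,"wz":1,"hand":0},{"x":0,"y":0,"z":0,"wx":0,"wy":0,"wz":1,"hand":0},{"x":0,"y":0,"z":0,"wx":0,"wy":0,"wz":1,"hand":0},{"x":0,"y":0,"z":0,"wx":0,"wy":0,"wz":1,"hand":0}]'; python3 bub.py
```

```text
clock: 14.38
tool_pos: [0.496, -0.0019, 0.0702]
orientation: [0.001, 0.167, 0.986, 0.0]
ft_force: [-1.3, 1.8, 6.1]
finger_gap: 0.0435
grip_force: 60.0
clock: 15.62
tool_pos: [0.4948, -0.0027, 0.07]
orientation: [-0.0, 0.639, 0.769, -0.001]
ft_force: [-7.3, -1.9, 11.7]
finger_gap: 0.0433
grip_force: 60.7
top x vial [ -9.108 -68.713] [ 57.43  -56.513] mid 24.2 bubble [ 38.737 -62.276] disp mm 14.6
scene y vial [-62.758  -4.753] [-50.938  61.392] mid 28.3 bubble [-57.811  27.097] disp mm -1.2
scene x vial [-10.644 -66.584] [ 54.828 -54.949] mid 22.1 bubble [ 34.733 -59.881] disp mm 12.6
```

```bash
python3 -m handwheel '[{"x":0,"y":0,"z":0,"wx":0,"wy":0,"wz":1,"hand":0},{"x":0,"y":0,"z":0,"wx":0,"wy":0,"wz":1,"hand":0},{"x":0,"y":0,"z":0,"wx":0,"wy":0,"wz":1,"hand":0},{"x":0,"y":0,"z":0,"wx":0,"wy":0,"wz":1,"hand":0},{"x":0,"y":0,"z":0,"wx":0,"wy":0,"wz":1,"hand":0},{"x":0,"y":0,"z":0,"wx":0,"wy":0,"wz":1,"hand":0},{"x":0,"y":0,"z":0,"wx":0,"wy":0,"wz":1,"hand":0},{"x":0,"y":0,"z":0,"wx":0,"wy":0,"wz":1,"hand":0},{"x":0,"y":0,"z":0,"wx":0,"wy":0,"wz":1,"hand":0},{"x":0,"y":0,"z":0,"wx":0,"wy":0,"wz":1,"hand":0}]'; python3 bub.py
```

```text
clock: 16.98
tool_pos: [0.4936, -0.0021, 0.0699]
orientation: [-0.001, 0.938, 0.346, -0.002]
ft_force: [-14.0, 1.7, 17.1]
finger_gap: 0.0432
grip_force: 61.3
top x vial [ -8.782 -68.713] [ 57.762 -56.513] mid 24.5 bubble [ 31.121 -62.385] disp mm 6.6
scene y vial [-64.016  -3.583] [-51.708  61.392] mid 28.9 bubble [-58.07   26.982] disp mm -1.9
scene x vial [ -9.172 -66.584] [ 56.244 -54.949] mid 23.5 bubble [ 28.802 -59.951] disp mm 5.3
```

```bash
python3 -m handwheel '[{"x":0,"y":0,"z":0,"wx":0,"wy":0,"wz":1,"hand":0},{"x":0,"y":0,"z":0,"wx":0,"wy":0,"wz":1,"hand":0},{"x":0,"y":0,"z":0,"wx":0,"wy":0,"wz":1,"hand":0},{"x":0,"y":0,"z":0,"wx":0,"wy":0,"wz":1,"hand":0},{"x":0,"y":0,"z":0,"wx":0,"wy":0,"wz":1,"hand":0},{"x":0,"y":0,"z":0,"wx":0,"wy":0,"wz":0.7,"hand":0},{"x":0,"y":0,"z":0,"wx":0,"wy":0,"wz":0,"hand":0},{"x":0,"y":0,"z":0,"wx":0,"wy":0,"wz":0,"hand":0},{"x":0,"y":0,"z":0,"wx":0,"wy":0,"wz":0,"hand":0}]'; python3 bub.py
```

```text
clock: 18.2
tool_pos: [0.4934, -0.0014, 0.0699]
orientation: [-0.0, 0.998, 0.057, -0.002]
ft_force: [-15.1, 4.1, 18.1]
finger_gap: 0.0433
grip_force: 61.4
top x vial [ -8.782 -68.713] [ 57.762 -56.513] mid 24.5 bubble [ 25.491 -61.843] disp mm 1.0
scene y vial [-64.785  -3.583] [-51.756  62.733] mid 29.6 bubble [-58.37   26.839] disp mm -2.7
scene x vial [ -9.172 -66.584] [ 56.952 -54.949] mid 23.9 bubble [ 23.026 -60.138] disp mm -0.9
```

```bash
python3 -m handwheel '[{"x":0,"y":0,"z":0,"wx":0,"wy":0,"wz":0,"hand":100},{"x":0,"y":0,"z":0,"wx":0,"wy":0,"wz":0,"hand":100},{"x":0,"y":0,"z":0,"wx":0,"wy":0,"wz":0,"hand":100},{"x":0,"y":0,"z":0,"wx":0,"wy":0,"wz":0,"hand":100},{"x":0,"y":0,"z":-0.4,"wx":0,"wy":0,"wz":0,"hand":100},{"x":0,"y":0,"z":-0.6,"wx":0,"wy":0,"wz":0,"hand":100},{"x":0,"y":0,"z":-0.6,"wx":0,"wy":0,"wz":0,"hand":100},{"x":0,"y":0,"z":-0.3,"wx":0,"wy":0,"wz":0,"hand":100}]'; python3 rel.py '[.645,-.1195,.066]'; python3 bub.py
python3 - <<'E'
from h import *
p=env.read_camera("scene")
save(p,"g4.png",(190,275,285,385),8)
E
```

```text
clock: 19.3
tool_pos: [0.4962, -0.0024, 0.1854]
orientation: [0.0, 0.998, 0.057, 0.001]
ft_force: [-0.1, -0.1, -0.3]
finger_gap: 0.0854
grip_force: 0.0
t 19.3 pos [ 0.4962 -0.0024  0.1854] q [ 0.1109  0.0911 -0.2087  1.8491  0.0206  1.2008 -1.5615] gap 0.08540927098413119
tool x ang 0.11362706931014678 tilt [ 0.0027 -0.     -1.    ] shift(units of 60mm) [2.237  2.2199 1.9964]
top x vial [ 34.847 -68.696] [ 57.762 -56.788] mid 46.3 bubble [ 56.436 -68.337] disp mm 10.1
scene y vial [-64.785  -3.583] [-52.25   62.733] mid 29.6 bubble [-58.408  26.865] disp mm -2.7
scene x vial [ -9.172 -66.584] [ 56.952 -54.949] mid 23.9 bubble [ 22.852 -60.121] disp mm -1.0
```

View pics/g4.png

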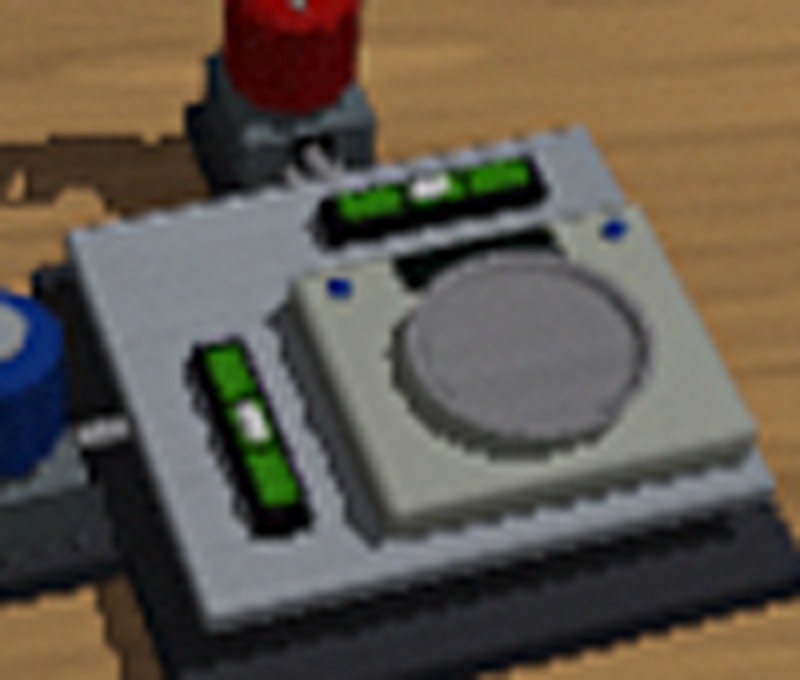

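The x bubble (185, 430 in the crop) is centred. The y bubble (420, 250) sits about 2 mm toward -y, so blue needs a small anticlockwise correction. I'll move over blue and remeasure with a clear view.

```bash
python3 -m handwheel '[{"x":0.56,"y":0.555,"z":0,"wx":0,"wy":0,"wz":0,"hand":100},{"x":0.56,"y":0.555,"z":0,"wx":0,"wy":0,"wz":0,"hand":100},{"x":0.56,"y":0.555,"z":0,"wx":0,"wy":0,"wz":0,"hand":100},{"x":0.56,"y":0.555,"z":0,"wx":0,"wy":0,"wz":0,"hand":100},{"x":0,"y":0,"z":0,"wx":0,"wy":0,"wz":-1,"hand":100},{"x":0,"y":0,"z":0,"wx":0,"wy":0,"wz":-1,"hand":100},{"x":0,"y":0,"z":0,"wx":0,"wy":0,"wz":-1,"hand":100},{"x":0,"y":0,"z":0,"wx":0,"wy":0,"wz":-1,"hand":100},{"x":0,"y":0,"z":0,"wx":0,"wy":0,"wz":0,"hand":100}]'; python3 rel.py '[.6445,-.1195,.067]'; python3 bub.py; python3 bub.py
cat > prof.py <<'E'
from h import *
# green-channel profile along each vial in the top view: dark lines, bright bubble
p=env.read_camera("top");im=p["pixels"].astype(np.float32)
c,s=np.cos(.1599),np.sin(.1599)
for n,ax in(("x",0),("y",1)):
    out=[]
    for u in np.arange(-12,64,2.):
        v=[]
        for w in np.arange(-2,2.1,1):
            P=np.array([u,-63+w]) if ax==0 else np.array([-60+w,u])
            P=P/1000;X=[.6237+c*P[0]-s*P[1],.0184+s*P[0]+c*P[1],.06];r,cc=proj(p,X)
            v.append(cv2.getRectSubPix(im,(1,1),(float(cc),float(r)))[0,0])
        v=np.mean(v,0);out.append((int(u),int(v[0]),int(v[1])))
    print(n,out)
E
python3 prof.py
```

```text
clock: 20.58
tool_pos: [0.6435, -0.1195, 0.1816]
orientation: [-0.0, 0.965, 0.263, -0.001]
ft_force: [-0.5, 0.4, -0.9]
finger_gap: 0.0852
grip_force: 0.0
t 20.575 pos [ 0.6435 -0.1195  0.1816] q [ 0.2483  0.4331 -0.1816  1.4321  0.0789  1.2856 -0.9782] gap 0.08517081754952216
tool x ang 0.531922837752824 tilt [-0.0022  0.0004 -1.    ] shift(units of 60mm) [0.0171 0.0116 1.9101]
top x vial [ -9.108 -68.713] [ 57.762 -56.17 ] mid 24.3 bubble [ 25.26  -62.515] disp mm 0.9
top y vial [-64.598  -5.807] [-52.37   61.192] mid 27.7 bubble [-58.045  26.372] disp mm -1.3
scene y vial [-64.785  -3.583] [-51.756  62.733] mid 29.6 bubble [-58.376  26.845] disp mm -2.7
scene x vial [ -9.172 -66.584] [ 56.952 -54.949] mid 23.9 bubble [ 22.817 -60.13 ] disp mm -1.1
top x vial [ -9.108 -69.06 ] [ 57.762 -56.17 ] mid 24.3 bubble [ 25.308 -62.544] disp mm 1.0
top y vial [-63.998  -5.807] [-52.37   61.192] mid 27.7 bubble [-59.073  26.443] disp mm -1.3
scene y vial [-64.785  -3.583] [-51.756  62.733] mid 29.6 bubble [-58.39  26.9 ] disp mm -2.7
scene x vial [ -9.172 -66.584] [ 56.952 -54.949] mid 23.9 b
[... 448 characters left out ...]
(44, 48, 100), (46, 48, 101), (48, 49, 102), (50, 49, 103), (52, 48, 102), (54, 46, 98), (56, 44, 90), (58, 43, 76), (60, 45, 60), (62, 62, 66)]
y [(-12, 62, 62), (-10, 47, 47), (-8, 40, 50), (-6, 42, 70), (-4, 46, 88), (-2, 50, 99), (0, 51, 102), (2, 50, 101), (4, 50, 101), (6, 50, 100), (8, 49, 100), (10, 49, 100), (12, 50, 99), (14, 48, 92), (16, 51, 83), (18, 65, 83), (20, 83, 92), (22, 99, 106), (24, 107, 114), (26, 110, 116), (28, 110, 116), (30, 106, 115), (32, 97, 114), (34, 78, 106), (36, 58, 90), (38, 49, 84), (40, 48, 87), (42, 49, 95), (44, 52, 100), (46, 52, 102), (48, 52, 102), (50, 51, 101), (52, 51, 102), (54, 52, 105), (56, 53, 103), (58, 51, 97), (60, 48, 81), (62, 46, 63)]
```

By sub-pixel profile, x is centred (25.7 between lines at 15 and 36.5) and y is about 1.3 mm off. That is inside the lines, but there's time to trim it, so I'll nudge blue anticlockwise with settling rows.

```bash
python3 -m handwheel '[{"x":0.02,"y":0.01,"z":0.3,"wx":0,"wy":0,"wz":0,"hand":100},{"x":0,"y":0,"z":0.5,"wx":0,"wy":0,"wz":0,"hand":100},{"x":0,"y":0,"z":0.5,"wx":0,"wy":0,"wz":0,"hand":100},{"x":0,"y":0,"z":0.4,"wx":0,"wy":0,"wz":0,"hand":100},{"x":0,"y":0,"z":0.2,"wx":0,"wy":0,"wz":0,"hand":100},{"x":0,"y":0,"z":0,"wx":0,"wy":0,"wz":0,"hand":100}]'; python3 -m handwheel '[{"x":0,"y":0,"z":0,"wx":0,"wy":0,"wz":0,"hand":0},{"x":0,"y":0,"z":0,"wx":0,"wy":0,"wz":0,"hand":0},{"x":0,"y":0,"z":0,"wx":0,"wy":0,"wz":0,"hand":0},{"x":0,"y":0,"z":0,"wx":0,"wy":0,"wz":0,"hand":0},{"x":0,"y":0,"z":0,"wx":0,"wy":0,"wz":0,"hand":0},{"x":0,"y":0,"z":0,"wx":0,"wy":0,"wz":-1,"hand":0},{"x":0,"y":0,"z":0,"wx":0,"wy":0,"wz":-1,"hand":0},{"x":0,"y":0,"z":0,"wx":0,"wy":0,"wz":-1,"hand":0},{"x":0,"y":0,"z":0,"wx":0,"wy":0,"wz":-1,"hand":0},{"x":0,"y":0,"z":0,"wx":0,"wy":0,"wz":0,"hand":0}]'; python3 -m handwheel '[{"x":0,"y":0,"z":0,"wx":0,"wy":0,"wz":0,"hand":0},{"x":0,"y":0,"z":0,"wx":0,"wy":0,"wz":0,"hand":0}]' >/dev/null;  python3 bub.py
```

```text
clock: 21.58
tool_pos: [0.6448, -0.1193, 0.0682]
orientation: [-0.0, 0.965, 0.263, -0.001]
ft_force: [0.5, 0.3, 0.4]
finger_gap: 0.0857
grip_force: 0.0
clock: 22.82
tool_pos: [0.6456, -0.1187, 0.0707]
orientation: [-0.0, 0.889, 0.459, 0.0]
ft_force: [-3.9, 2.5, 7.3]
finger_gap: 0.0434
grip_force: 60.6
top x vial [ -8.782 -69.06 ] [ 57.762 -56.443] mid 24.5 bubble [ 25.31  -62.581] disp mm 0.8
top y vial [-64.598  -5.807] [-52.37   61.192] mid 27.7 bubble [-59.063  26.459] disp mm -1.2
scene y vial [-64.785  -3.583] [-52.25   62.733] mid 29.6 bubble [-58.312  27.34 ] disp mm -2.2
scene x vial [ -9.172 -66.584] [ 56.952 -55.244] mid 23.9 bubble [ 22.705 -60.296] disp mm -1.2
```

```bash
python3 -m handwheel '[{"x":0,"y":0,"z":0,"wx":0,"wy":0,"wz":-0.9,"hand":0},{"x":0,"y":0,"z":0,"wx":0,"wy":0,"wz":-0.9,"hand":0},{"x":0,"y":0,"z":0,"wx":0,"wy":0,"wz":0,"hand":0},{"x":0,"y":0,"z":0,"wx":0,"wy":0,"wz":0,"hand":0},{"x":0,"y":0,"z":0,"wx":0,"wy":0,"wz":0,"hand":0},{"x":0,"y":0,"z":0,"wx":0,"wy":0,"wz":0,"hand":0}]';  python3 bub.py
```

```text
clock: 23.92
tool_pos: [0.6456, -0.1187, 0.0707]
orientation: [-0.0, 0.842, 0.54, 0.0]
ft_force: [-4.8, 2.6, 7.7]
finger_gap: 0.0432
grip_force: 60.6
top x vial [ -8.782 -68.713] [ 57.762 -56.443] mid 24.5 bubble [ 25.434 -62.58 ] disp mm 0.9
top y vial [-63.998  -5.807] [-52.047  61.192] mid 27.7 bubble [-58.755  28.199] disp mm 0.5
scene y vial [-64.785  -3.583] [-51.756  62.733] mid 29.6 bubble [-58.078  28.426] disp mm -1.1
scene x vial [ -9.172 -66.949] [ 57.867 -55.244] mid 24.3 bubble [ 22.733 -60.406] disp mm -1.6
```

Both bubbles are now centred within about 0.5 mm. I'll release, rise and verify.

```bash
python3 -m handwheel '[{"x":0,"y":0,"z":0,"wx":0,"wy":0,"wz":0,"hand":100},{"x":0,"y":0,"z":0,"wx":0,"wy":0,"wz":0,"hand":100},{"x":0,"y":0,"z":0,"wx":0,"wy":0,"wz":0,"hand":100},{"x":0,"y":0,"z":0,"wx":0,"wy":0,"wz":0,"hand":100},{"x":0,"y":0,"z":-0.4,"wx":0,"wy":0,"wz":0,"hand":100},{"x":0,"y":0,"z":-0.6,"wx":0,"wy":0,"wz":0,"hand":100},{"x":0,"y":0,"z":-0.6,"wx":0,"wy":0,"wz":0,"hand":100},{"x":0,"y":0,"z":-0.6,"wx":0,"wy":0,"wz":0,"hand":100},{"x":0,"y":0,"z":0,"wx":0,"wy":0,"wz":0,"hand":100},{"x":0,"y":0,"z":0,"wx":0,"wy":0,"wz":0,"hand":100}]'; python3 bub.py; python3 prof.py
python3 - <<'E'
from h import *
p=env.read_camera("top");save(p,"g5.png",(120,245,265,405),5)
E
```

```text
clock: 25.28
tool_pos: [0.6451, -0.1194, 0.2006]
orientation: [-0.0, 0.842, 0.54, -0.0]
ft_force: [0.3, -0.6, -0.5]
finger_gap: 0.0853
grip_force: 0.0
top x vial [ -8.782 -68.713] [ 57.762 -56.443] mid 24.5 bubble [ 25.508 -62.592] disp mm 1.0
top y vial [-64.32   -5.807] [-52.37   61.192] mid 27.7 bubble [-57.844  28.158] disp mm 0.5
scene y vial [-64.785  -3.583] [-51.756  62.733] mid 29.6 bubble [-58.08   28.422] disp mm -1.2
scene x vial [ -9.908 -66.949] [ 57.867 -55.244] mid 24.0 bubble [ 22.73  -60.411] disp mm -1.2
x [(-12, 38, 41), (-10, 36, 48), (-8, 38, 65), (-6, 42, 85), (-4, 46, 97), (-2, 47, 101), (0, 48, 102), (2, 48, 101), (4, 47, 101), (6, 48, 101), (8, 49, 102), (10, 47, 99), (12, 45, 92), (14, 44, 83), (16, 55, 83), (18, 78, 96), (20, 99, 110), (22, 115, 121), (24, 121, 125), (26, 121, 125), (28, 118, 124), (30, 110, 119), (32, 94, 109), (34, 71, 92), (36, 53, 84), (38, 47, 88), (40, 48, 96), (42, 49, 99), (44, 46, 99), (46, 47, 100), (48, 48, 101), (50, 48, 101), (52, 48, 100), (54, 47, 97), (56, 45, 89), (58, 43, 74), (60, 46, 60), (62, 60, 64)]
y [(-12, 61, 62), (-10, 45, 45), (-8, 39, 47), (-6, 41, 69), (-4, 45, 87), (-2, 49, 98), (0, 50, 101), (2, 48, 100), (4, 49, 100), (6, 50, 99), (8, 49, 99), (10, 49, 98), (12, 49, 97), (14, 48, 91), (16, 45, 80), (18, 51, 79), (20, 67, 89), (22, 86, 101), (24, 102, 111), (26, 108, 114), (28, 110, 116), (30, 109, 116), (32, 103, 114), (34, 90, 107), (36, 70, 92), (38, 55, 86), (40, 49, 88), (42, 50, 95), (44, 50, 99), (46, 52, 100), (48, 52, 101), (50, 52, 102), (52, 53, 104), (54, 52, 103), (56, 51, 101), (58, 52, 96), (60, 48, 81), (62, 47, 64)]
```

View pics/g5.png

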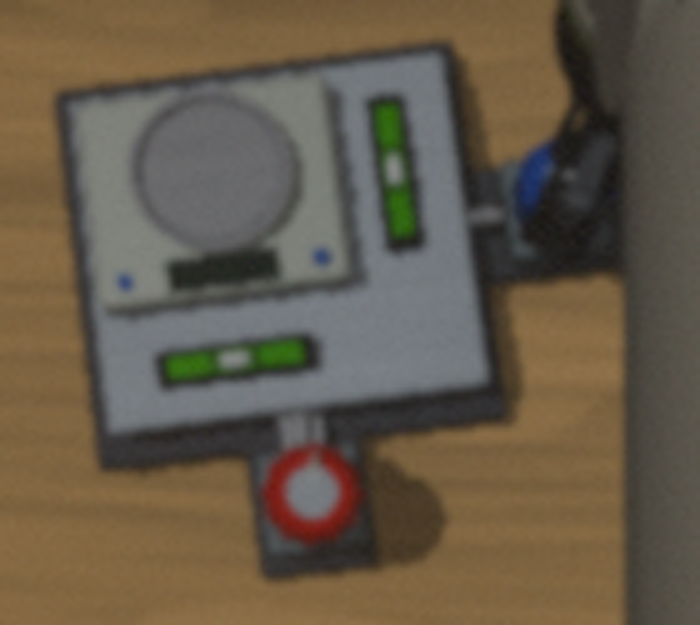

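Both bubbles, at crop pixels (168, 393) and (357, 235), sit centred between their lines, and the gripper is clear. I'm handing in.

```bash
python3 -c "
from plant import env
print(env.sign_off())"
```

```text
the job is handed in; nothing more can be done
None
```

The platform is level in both directions: each bubble measured about 1 mm or less from centre between its black lines, the gripper is off both knobs, and I handed the job in at about 26 s on the robot's clock (no verdict came back).

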